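Pry open the snap-shut cover of a detector box and swing it over so it stays open

TASK

Open the hinged cover of the low grey detector box for adjustment: take the steel lifting key from the rubber mat, feel its flat blade gently into the notch in the box's front without ramming the box, pry the snap-shut cover up, and swing the cover up and over past upright so that it rests fully open on its own. Then stand the key upright on the rubber mat again, and leave the other things where they are.

Things in the scene. Friction and masses are not known exactly. Their poses are not given: they have to be found in the camera images.
- key_grip (a point): Centre of the handle of the lifting key, a plain steel tool that stands upright on its flat foot on the mat. The handle is an upright bar 18 mm thick (key's x) by 24 mm wide (y), from 6 to 86 mm above the underside of the foot; this point is on its axis, 50 mm above the underside. x points along the blade, z up the handle. 0.15 kg. Pinch it across its thickness from above.
- key_tip (a point): Tip of the key's flat blade, mid-thickness: 45 mm ahead (key's +x) of the handle's axis and 1.5 mm above the underside of the foot. The blade is 14 mm wide and 3 mm thick from the tip back to 10 mm ahead of the handle's axis; from there to the heel, 20 mm behind the axis, the foot is 6 mm thick and 24 mm wide. Axes as at the grip.
- mat: Flat black rubber mat fixed on the table, 130 x 250 x 4 mm (x, y, z), where the key stands in a row with a small aluminium angle bracket and a short round post, in any order, about 75 mm apart along the mat's y. Origin: centre of its underside.
- box: Low grey metal detector box, fixed to the table, 140 mm long (x), 160 mm wide (y), walls 70 mm high, 78 mm with its 8 mm cover, which has a small dark inset above the notch. Origin: centre of its underside. x points from the notched front (robot's side) to the hinged rear, z up. The shut cover is flush with the walls: only the notch lets one get under it.
- notch (a point): Pry notch: a slot in the box's front wall right under the cover, off-centre; 24 mm wide (y), 4.8 mm high (65.2 to 70 mm above the table, roofed by the cover), closed by a solid end 20 mm behind the front face. The point is in the front face, mid-opening; axes of the box: +x leads in. A ledge of its width sticks out 10 mm below it, its top level with the notch's floor.
- hinge (a point): Middle of the cover's hinge axis, at the rear top edge of the box, 74 mm above the table; its y axis lies along the hinge, and its x points away from the front. Axes of the box, it does not turn with the cover.
- cover_edge (a point): Middle of the cover's free front edge, half-way up its thickness; 140 mm from the hinge axis. Moves with the cover.
- cover (a joint): Opening angle of the cover (plate 140 x 160 x 8 mm, about 0.22 kg, mid-plane through the hinge axis), rad: 0 shut, 1.57 upright, 1.92 fully open on its stop, leaning back. A spring snap holds it shut: about 9 to 15 N upward at the notch frees it within about 0.05 rad; then only its weight matters. Below upright it falls shut, past upright it falls open.
- bracket: Bystander, leave alone: small aluminium angle bracket on the mat, foot 50 x 30 x 8 mm, upright 60 mm high. Origin: centre of its underside.
- post: Bystander, leave alone: short round steel post on the mat, 13 mm thick, 70 mm high, on a 32 mm round foot. Origin: centre of its underside.
- mirror: Bystander, leave alone: mirror in a square black mount on a post, 113 mm high, base 60 x 40 mm. Origin: centre of its underside.
- iris: Bystander, leave alone: round black iris on a post, 116 mm high, base 60 x 40 mm. Origin: centre of its underside.
- samplebox: Bystander, leave alone: flat pale sample box 70 x 70 x 23 mm. Origin: centre of its underside.
- driver: Bystander, leave alone: screwdriver lying on the table in front of the box.
- jar: Bystander, leave alone: small amber glass jar with black cap, 50 mm wide, 60 mm high. Origin: centre of its underside.
Things that resemble listed ones, but are neither listed nor needed, are in the scene too. Leave any pink or purple look-alike of the part that bears key_grip alone.

How it is judged:
By the outcome, as a careful person would: the job done as asked, in the order asked, and still so for the second after the job is handed in, with the robot touching nothing.
It also fails if it takes over 67 s, if anything falls off the work surface, if the arm or the gripper's body presses on something with over 40 N, if the wrist force passes 120 N, or if a joint passes its speed limit or range.

ROBOT

A 6-joint arm with a two-finger parallel gripper is mounted at the origin on the work surface. World frame = base frame: x ahead of the robot, y to its left, z up, the work surface at z = 0. Lengths are in mm, angles in degrees, forces in N, time in s.
With the tool pointing down it reaches from about 350 to 1000 mm from the base axis. Payload 7.1 kg.
Tool frame: the origin (TCP) lies midway between the tips of the shut fingers; the grasp point (between the pads) lies 19 mm behind it; z points along the fingers, y is the direction in which the jaws open and shut (so a half turn about z gives the same grasp; the last joint's range is limited). The gripper opens to 85 mm and grips with 20 to 120 N. Pads are 22 mm wide; open, the fingers measure 114 mm over their backs; the gripper's body (76 mm by 85 mm) begins 54 mm behind the grasp point. The pads swing forward as they close: fully open they stand 13 mm farther back than shut.
Start: joints at [69.442, 24.242, 93.386, -0, 62.372, -1.089], TCP at [208.28, 589.258, 231.319] pointing down, gripper open.
Joint ranges: [-172.04, 172.04], [-51.8, 120.97], [4.93, 147.93], [-75.15, 255.16], [6.16, 154.13], [-145.62, 145.62]. Speed limits (degrees/s): [136.94, 136.94, 172.46, 180, 180, 180].

INTERFACE

Orientations are given as [roll, pitch, yaw] about the fixed x, y, z axes, in that order (R = Rz(yaw) Ry(pitch) Rx(roll)).
In Python, from bench import reach, move_linear, set_joints, move_gripper, dwell, solve_ik, camera, Unreachable, close_job, current_time, current_joint_positions, current_joint_velocities, current_effort, current_ee_pos, current_ee_rot, current_contact_force, current_moment, current_grip_width gives the robot as it stands. The module is installed in compiled form; this text tells all that it offers. Calls block until the motion is done:
- reach(position, orientation): joint-space move of the TCP to a pose.
- move_linear(position, rotation=None, max_speed=150): straight line of the TCP; rotation=None keeps the orientation; max_speed is the mean speed in mm/s.
- set_joints(angles): joint-space move.
- move_gripper(opening): finger opening in mm; the grip force is fixed at half the most; returns when the fingers have stopped.
- dwell(seconds).
- solve_ik(position, orientation): joint angles nearest the present ones, or None.
- camera(name): name is "side" or "top"; returns a dict with "frame" (480x640x3 uint8, red, green, blue), "fx", "fy", "cx", "cy" (pixels), "R" (3x3) and "t" (3): a world point X has camera coordinates R X + t. Camera axes: x right, y down, z forward; pixel columns grow to the right and rows downward; lengths in mm; the calibration is good to about 2 mm. A picture is of the moment at which its call begins. There is no depth.
A pose or a line that the arm cannot do raises Unreachable and nothing moves.
- close_job(): hands the job in, once; it reports no verdict.
Readings, each from a call of its own:
- current_time(): time.
- current_joint_positions(): joint angles.
- current_joint_velocities(): joint speeds.
- current_effort(): joint torques, N m.
- current_ee_pos(): TCP position.
- current_ee_rot(): TCP orientation.
- current_contact_force(): force on the tool from outside, world axes, zero at the start.
- current_moment(): the same for the moment, N m.
- current_grip_width(): finger opening in mm.
Only numpy, scipy, OpenCV 4.12 (cv2) and the standard library are available. Lean on these libraries where they do the work, as an engineer would, in place of code of your own. Each camera call takes 0.05 s, during which the arm holds its last target.

## Working session

There is one attempt and no reset: what is moved stays moved. The work goes in short steps, each a Python script; the robot and the scene stay as the last script left them, time stands still between calls to the robot, and variables do not carry over. Pictures are saved under pics/ and viewed, and the job is handed in when it is done.

```bash
ls; mkdir -p pics; python3 - <<'E'
from bench import *
import cv2,numpy as np
for n in("side","top"):
    c=camera(n); cv2.imwrite(f"pics/{n}0.png",c["frame"][:,:,::-1])
    print(n,c["fx"],c["fy"],c["cx"],c["cy"],np.round(c["R"],4).tolist(),np.round(c["t"],1).tolist())
print(current_time(),current_ee_rot(),current_contact_force(),current_grip_width())
E
```

```text
pics
side 524.042534523798 524.042534523798 309.8993572405204 231.54238210801367 [[-0.9464, -0.3229, -0.0027], [-0.239, 0.7061, -0.6666], [0.2171, -0.6302, -0.7454]] [525.6, 172.7, 1099.2]
top 441.28616963242166 441.28616963242166 317.9426477622309 239.43196950968954 [[0.0082, -0.9999, 0.0071], [-0.9847, -0.0094, -0.1743], [0.1743, -0.0055, -0.9847]] [-19.5, 578.4, 1132.6]
0.1 [-1.79919291e+02 -2.77728290e-03  1.60530075e+02] [0.04481901 0.11428847 0.46467819] 85.4237900832583
```

View pics/side0.png

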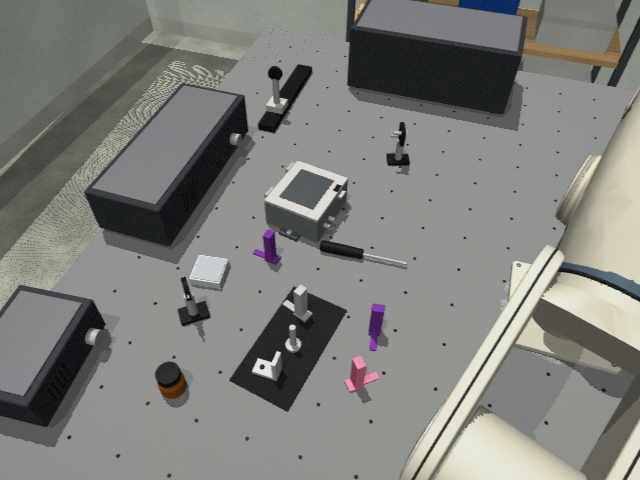

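View pics/top0.png

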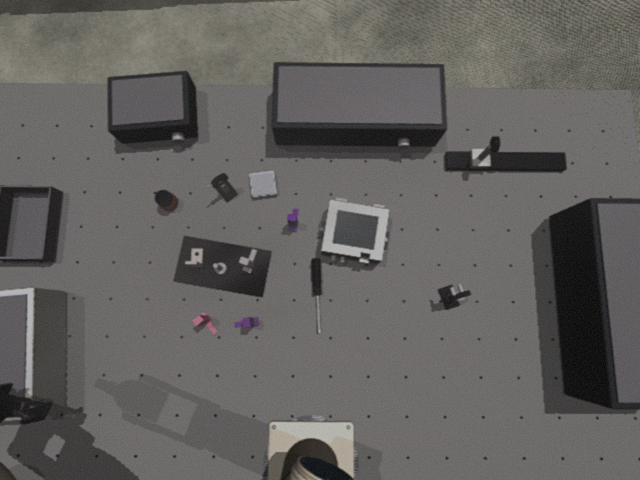

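```bash
cat >h.py <<'E'
import numpy as np,cv2
from bench import *
def ray(c,u,v):
    R=np.array(c["R"]);t=np.array(c["t"])
    d=R.T@np.array([(u-c["cx"])/c["fx"],(v-c["cy"])/c["fy"],1.]); return -R.T@t,d
def onz(c,u,v,z):
    o,d=ray(c,u,v); return o+d*(z-o[2])/d[2]
def proj(c,X):
    p=np.array(c["R"])@np.array(X,float)+np.array(c["t"]); return np.array([c["fx"]*p[0]/p[2]+c["cx"],c["fy"]*p[1]/p[2]+c["cy"]])
def tri(cs,us):
    A=[];b=[]
    for c,(u,v) in zip(cs,us):
        o,d=ray(c,u,v);d=d/np.linalg.norm(d);P=np.eye(3)-np.outer(d,d);A.append(P);b.append(P@o)
    A=np.vstack(A);b=np.hstack(b);return np.linalg.lstsq(A,b,rcond=None)[0]
def crop(c,x,y,w,h,s,fn):
    im=c["frame"][y:y+h,x:x+w,::-1]; im=cv2.resize(im,None,fx=s,fy=s,interpolation=cv2.INTER_CUBIC); cv2.imwrite(fn,im)
E
python3 - <<'E'
from h import *
s=camera("side");t=camera("top")
crop(s,225,280,130,135,4.4,"pics/s_mat.png")
crop(t,165,225,115,85,6,"pics/t_mat.png")
crop(s,255,150,110,100,6,"pics/s_box.png")
crop(t,310,190,90,85,7,"pics/t_box.png")
E
```

```text
(no output)
```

View pics/s_mat.png

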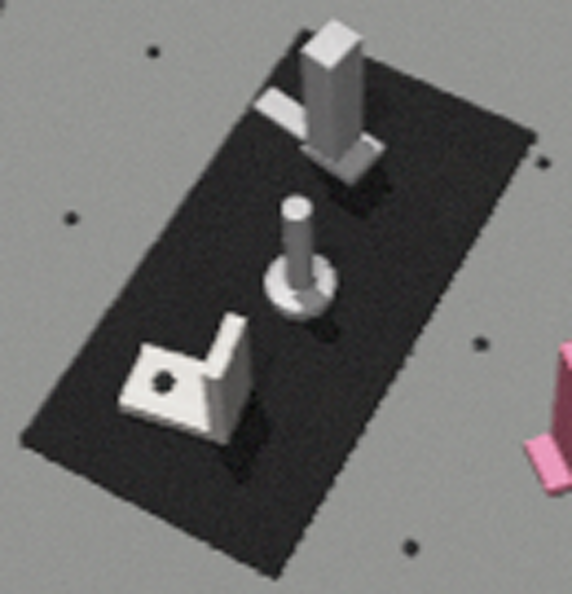

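View pics/t_mat.png

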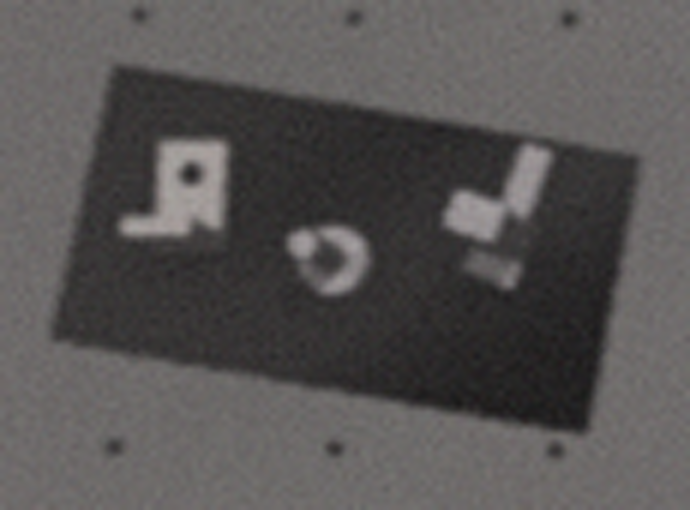

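View pics/s_box.png

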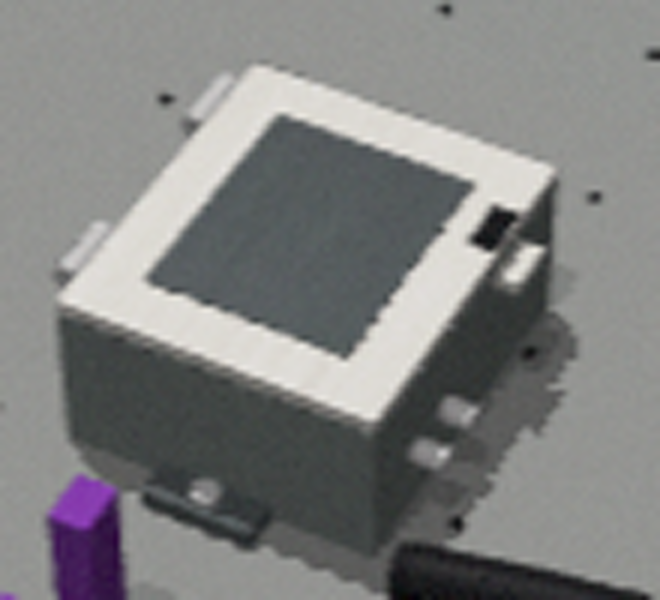

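View pics/t_box.png

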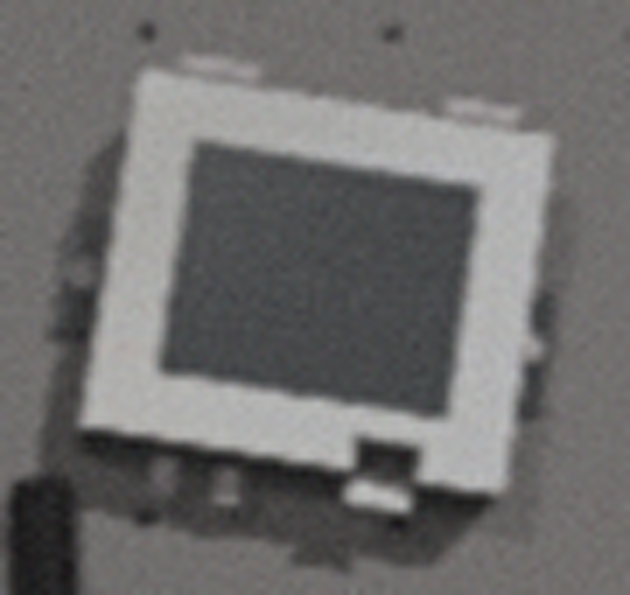

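```bash
cat >m.py <<'E'
from h import *
from scipy.optimize import least_squares
s=camera("side");t=camera("top")
T=lambda L,x,y,k:[(a/k+x-.5+.5/k,b/k+y-.5+.5/k) for a,b in L]
def fit(pts,mod,p0):
    f=lambda p:np.hstack([proj(c,X)-u for c,us in pts for u,X in zip(us,mod(p))])
    r=least_squares(f,p0); print(np.round(r.x,4),"res",np.round(r.fun,1)); return r.x
# box corners order: rear-left, rear-right, front-right, front-left (image order top)
bt=T([(145,70),(553,133),(505,493),(85,430)],310,190,7)
bs=T([(62,300),(255,65),(555,170),(375,422)],255,150,6)
def rect(p,z,x0,x1,w0,w1):
    c,q=np.cos(p[2]),np.sin(p[2])
    return [(p[0]+c*a-q*b,p[1]+q*a+c*b,z) for a,b in((x1,w1),(x1,w0),(x0,w0),(x0,w1))]
for z,us,c in((78,bt,t),(78,bs,s)): print([np.round(onz(c,*u,z)[:2],1).tolist() for u in us])
m=lambda p:rect(p,78,-70,70,-80,80)
b=fit([(t,bt)],m,[600,-90,-.15]);fit([(s,bs)],m,b);b=fit([(t,bt),(s,bs)],m,b)
def inbox(X): 
    d=np.array(X[:2])-b[:2];c,q=np.cos(b[2]),np.sin(b[2]);return np.round([c*d[0]+q*d[1],-q*d[0]+c*d[1]],1)
for u in T([(360,440),(418,447),(358,465),(417,472)],310,190,7): print("inset t",inbox(onz(t,*u,78)))
for u in T([(343,490),(412,500),(343,497),(412,512)],310,190,7): print("ledge t",inbox(onz(t,*u,65.2)))
for u in T([(492,205),(518,213),(470,240),(497,250)],255,150,6): print("inset s",inbox(onz(s,*u,78)))
for u in T([(535,243),(546,250),(500,278),(515,288)],255,150,6): print("ledge s",inbox(onz(s,*u,65.2)))
# key handle top
kt=T([(458,190),(510,203),(495,243),(443,222)],165,225,6)
ks=T([(302,47),(333,20),(363,42),(333,68)],225,280,4.4)
print([np.round(onz(t,*u,90)[:2],1).tolist() for u in kt],[np.round(onz(s,*u,90)[:2],1).tolist() for u in ks])
m=lambda p:rect(p,90,-9,9,-12,12)
k=fit([(t,kt)],m,[470,180,-.3]);fit([(s,ks)],m,k);k=fit([(t,kt),(s,ks)],m,k)
for u in T([(522,143),(553,152),(530,218)],165,225,6): print("blade t",np.round(onz(t,*u,7),1))
for u in T([(270,87),(253,103)],225,280,4.4): print("blade s",np.round(onz(s,*u,7),1))
for u in T([(462,277),(514,291)],165,225,6): print("heel t",np.round(onz(t,*u,4),1))
E
python3 m.py
```

```text
[[681.8, -46.2], [658.8, -201.0], [521.0, -180.5], [543.2, -24.3]]
[[681.1, -45.6], [657.3, -200.3], [521.0, -178.2], [546.0, -23.1]]
[ 6.012372e+02 -1.129669e+02 -1.479000e-01] res [-0.7 -0.2  0.5  0.   0.5  0.3 -0.3 -0.2]
[ 6.014438e+02 -1.121199e+02 -1.579000e-01] res [-1.   0.2 -0.  -0.5  0.7 -0.4  0.3  0.4]
[ 6.014058e+02 -1.126219e+02 -1.528000e-01] res [-0.7 -0.3  0.5  0.1  0.2  0.4 -0.5 -0.5 -0.9  0.2 -0.1 -0.6  0.7 -0.7
  0.7  0.2]
inset t [-58.1 -23.2]
inset t [-57.3 -44.9]
inset t [-67.6 -23.9]
inset t [-66.6 -45.9]
ledge t [-75.9 -20.7]
ledge t [-75.4 -46.8]
ledge t [-78.5 -21.1]
ledge t [-79.9 -47.5]
inset s [-55.9 -46.8]
inset s [-67.1 -47.4]
inset s [-56.9 -24.6]
inset s [-68.8 -24.4]
ledge s [-75.2 -47.3]
ledge s [-80.8 -45.7]
ledge s [-71.4 -22.8]
ledge s [-79.1 -20.4]
[[525.8, 183.6], [520.4, 161.1], [503.2, 166.9], [512.0, 189.4]] [[527.4, 182.6], [519.3, 164.2], [502.5, 171.3], [510.5, 188.9]]
[ 5.153616e+02  1.752600e+02 -3.238000e-01] res [-0.1 -0.7  0.   0.1  0.1  0.1 -0.   0.5]
[ 5.149046e+02  1.767049e+02 -3.783000e-01] res [-0.5  0.7  0.5 -0.7  0.6 -0.9 -0.6  0.8]
[ 5.151361e+02  1.760278e+02 -3.548000e-01] res [-0.2 -0.7 -0.2  0.4 -0.4  0.2 -0.4  0.4 -0.4  0.6  0.4 -1.   0.5 -1.3
 -0.4  0.5]
blade t [559.3 169.    7. ]
blade t [555.2 154.6   7. ]
blade t [524.5 164.1   7. ]
blade s [556.3 155.1   7. ]
blade s [560.8 166.4   7. ]
heel t [497.4 194.8   4. ]
heel t [491.1 170.7   4. ]
```

The key must be the grey steel one on the mat (side 301,302; top 247,260). It has an upright bar, a flat blade and a foot, and its heel-to-tip length measures 66.7 mm against 65. The others are purple (side 268,247 and 376,322), pink (358,375), the round post (293,340) and the bracket (268,366), and none of them fits. The enlarged crop shows the same. I'm grasping it now.

```bash
python3 - <<'E'
from h import *
x,y=514.8,176.0;o=[180,0,71.2]
reach([x,y,150],o);print(current_time(),current_joint_positions())
move_linear([x,y,35],max_speed=100)
print(current_ee_pos(),current_contact_force())
move_gripper(10)
print(current_time(),current_grip_width(),current_ee_pos(),current_ee_rot(),current_contact_force(),current_moment())
for n,r in(("side",(225,250,160,160,4)),("top",(165,205,125,110,5))): crop(camera(n),*r,f"pics/{n}_g.png")
E
```

```text
2.1833 [1.76991302e+01 2.39103675e+01 1.06981136e+02 1.25188611e-02
 4.90851666e+01 3.64098759e+01]
[515.29716219 176.16078517  35.57171245] [-0.49229524  0.56240383  0.56295535]
4.1083 17.255448511191965 [514.90019085 176.02824644  35.13601651] [ 1.79993804e+02 -7.19685758e-03  7.11926134e+01] [0.1719393  0.22837173 2.2019927 ] [ 0.02780433  0.09746621 -0.00448312]
```

View pics/side_g.png

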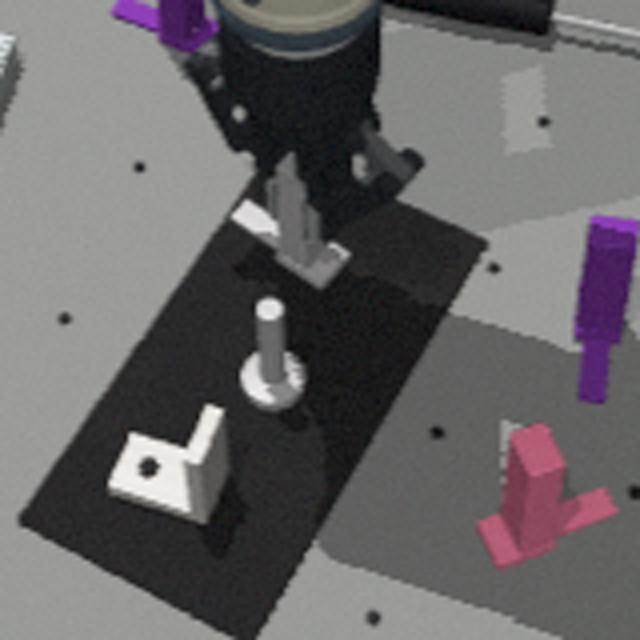

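The crop shows the key pinched in the jaws, upright at side (298,312), with the neighbours undisturbed. Next I lift it, carry it over, and line up in front of the notch.

```bash
cat >>h.py <<'E'
B=np.array([601.4,-112.6]);Y=-0.1528;NY=-34.5;O=[180,0,90+np.degrees(Y)];DZ=31.1
ex=np.array([np.cos(Y),np.sin(Y)]);ey=np.array([-ex[1],ex[0]])
def P(tipx,under,ny=None):
    """TCP for tip at box x = -70+tipx (depth past front face), underside height"""
    q=B+ex*(-70+tipx-45)+ey*(NY if ny is None else ny); return [q[0],q[1],under+DZ]
def st():
    p=current_ee_pos();f=current_contact_force();d=p[:2]-B
    return np.round([current_time(),d@ex+70+45,d@ey,p[2]-DZ,f[:2]@ex,f[:2]@ey,f[2]],2)
E
python3 - <<'E'
from h import *
p=current_ee_pos();move_linear([p[0],p[1],135],max_speed=150);print(st(),current_grip_width())
reach(P(-35,90),O);print(st())
move_linear(P(-22,68),max_speed=80);dwell(.3);print(st(),current_moment(),current_ee_rot())
crop(camera("side"),270,140,130,130,5,"pics/side_a.png");crop(camera("top"),300,190,110,100,6,"pics/top_a.png")
E
```

```text
[  5.03 -15.03 271.82 103.23  -0.58   0.44  -1.51] 17.430266243137147
[  6.2  -34.74 -34.03  89.77  -0.37   0.24  -1.43]
[  6.97 -21.96 -34.53  68.31  -0.5   -0.35  -1.39] [-0.01092836 -0.02205423 -0.02575154] [1.79971397e+02 4.47464845e-03 8.12408425e+01]
```

View pics/side_a.png

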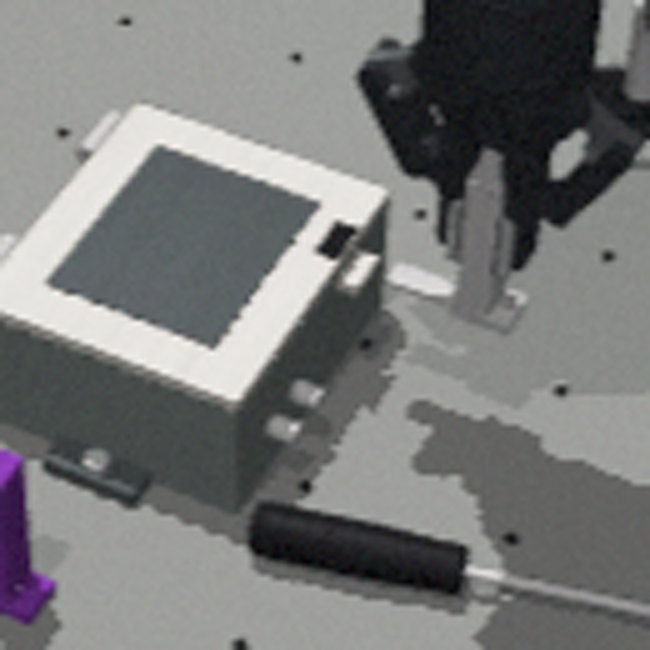

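View pics/top_a.png

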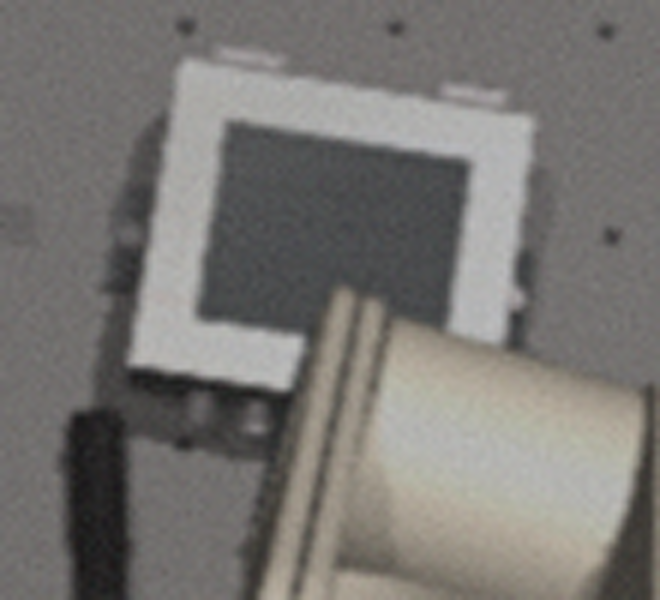

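```bash
python3 - <<'E'
from h import *
s=camera("side")
def box(X):
    d=X[:2]-B;return np.round([d@ex,d@ey],1)
for u in((391,264),(389,285),(527,292),(500,328)): print(box(onz(s,270-.4+u[0]/5,140-.4+u[1]/5,71.3 if u[0]<400 else 74)))
for u in((375,255),(383,268),(337,285),(352,292)): print("ledge",box(onz(s,270-.4+u[0]/5,140-.4+u[1]/5,65.2)))
E
```

```text
[-89.6 -38.6]
[-94.7 -25.3]
[-155.   -48.2]
[-153.1  -20.6]
ledge [-77.8 -46.6]
ledge [-84.9 -40.3]
ledge [-70.5 -19.7]
ledge [-78.8 -18.7]
```

The blade is level, at y ≈ -32 to -34.5 in the box frame, so it is aligned with the ledge and notch. Now I feel for the ledge from above.

```bash
python3 - <<'E'
from h import *
move_linear(P(-4.5,68),max_speed=60);dwell(.2);b=st();print(b)
z=67.2
while z>63.5:
    move_linear(P(-4.5,z),max_speed=10);dwell(.08);a=st();print(z,a)
    if a[6]-b[6]>1.5 or abs(a[4]-b[4])>4:break
    z-=.3
E
```

```text
[ 7.760e+00 -4.860e+00 -3.445e+01  6.787e+01 -4.000e-01  2.000e-02
 -1.000e+00]
67.2 [  8.09  -4.55 -34.51  67.2    0.53  -0.86  -1.7 ]
66.9 [  8.43  -4.54 -34.5   66.87  -0.66  -0.23  -1.07]
66.60000000000001 [  8.76  -4.5  -34.49  66.6    0.2    0.07  -1.17]
66.30000000000001 [ 9.090e+00 -4.520e+00 -3.447e+01  6.629e+01 -1.000e-02 -8.100e-01
 -1.920e+00]
66.00000000000001 [  9.43  -4.53 -34.51  65.96   0.41  -0.69  -1.64]
65.70000000000002 [  9.76  -4.51 -34.51  65.71  -0.83  -0.53  -1.2 ]
65.40000000000002 [ 10.09  -4.48 -34.51  65.4    0.54  -0.14  -0.96]
65.10000000000002 [ 10.42  -4.51 -34.5   65.08   0.59  -0.99  -1.74]
64.80000000000003 [ 10.76  -4.51 -34.51  64.98  -1.65   0.25   4.13]
```

I felt the ledge at 65.0, against 65.2 expected. I'll raise the key about 0.9 mm and feel inward.

```bash
python3 - <<'E'
from h import *
u=65.95
move_linear(P(-4.5,u),max_speed=10);dwell(.15);b=st();print(b)
d=-4.5
while d<17:
    d+=1.5
    move_linear(P(d,u),max_speed=15);a=st();print(round(d,1),a)
    if abs(a[4]-b[4])>4 or abs(a[6]-b[6])>5:print("stop");break
E
```

```text
[ 11.18  -4.53 -34.51  65.81   0.25  -0.23  -1.46]
-3.0 [ 1.142e+01 -2.870e+00 -3.451e+01  6.590e+01 -2.000e-02  1.300e-01
 -2.000e+00]
-1.5 [ 11.68  -1.36 -34.51  65.95   0.38   1.02  -0.98]
0.0 [ 11.92   0.11 -34.49  65.98   0.09  -0.24  -1.08]
1.5 [ 12.18   1.63 -34.51  65.97   0.34  -1.18  -1.84]
3.0 [ 12.42   3.12 -34.5   65.94   0.07   0.3   -1.64]
4.5 [ 12.68   4.66 -34.52  65.98  -0.44  -0.13  -0.5 ]
6.0 [ 12.92   6.15 -34.5   65.97  -0.44  -0.12  -1.72]
7.5 [ 13.18   7.61 -34.49  65.97   0.15   0.64  -1.64]
9.0 [ 13.42   9.13 -34.49  65.98   0.52  -0.11  -1.16]
10.5 [ 13.68  10.62 -34.52  65.97  -0.41  -0.09  -1.09]
12.0 [ 13.92  12.14 -34.53  65.97   0.22   0.84  -1.51]
13.5 [ 14.18  13.63 -34.5   65.95   0.2    0.59  -1.47]
15.0 [ 1.442e+01  1.514e+01 -3.450e+01  6.598e+01  2.300e-01 -2.000e-02
 -2.270e+00]
16.5 [ 1.468e+01  1.663e+01 -3.451e+01  6.597e+01  6.800e-01  2.000e-02
 -1.570e+00]
18.0 [ 14.92  18.1  -34.51  65.96   0.77   0.94  -1.52]
```

It slid in freely to 18 mm with no push-back. Now I pry upward in small steps.

```bash
python3 - <<'E'
from h import *
u=65.95
for i in range(12):
    u+=1.0
    move_linear(P(17.5,u),max_speed=20);a=st();print(a,np.round(current_moment(),2))
    if a[6]<-35:print("stop");break
dwell(.2);print(st(),current_grip_width(),current_ee_rot())
crop(camera("side"),270,130,130,130,5,"pics/side_p.png")
E
```

```text
[ 1.518e+01  1.738e+01 -3.448e+01  6.691e+01  5.800e-01 -3.000e-02
 -2.870e+00] [-0.03  0.02  0.  ]
[ 15.42  17.33 -34.47  67.91  -0.14   0.51  -3.88] [-0.01  0.12 -0.04]
[ 15.68  17.33 -34.48  68.89  -0.65  -0.17  -2.9 ] [-0.03  0.13  0.  ]
[ 15.92  17.31 -34.46  69.91  -0.54  -0.24  -3.89] [-0.01  0.19 -0.01]
[ 1.618e+01  1.729e+01 -3.449e+01  7.096e+01 -1.180e+00  1.000e-02
 -3.470e+00] [0.03 0.23 0.07]
[ 16.42  17.9  -34.54  72.31  -0.58   0.26  -1.62] [0.01 0.06 0.02]
[ 1.668e+01  1.796e+01 -3.455e+01  7.335e+01  5.000e-02 -9.900e-01
 -8.200e-01] [-0.06  0.   -0.08]
[ 16.92  17.68 -34.51  74.16  -1.06  -0.19  -0.73] [-0.   -0.02  0.02]
[ 17.18  17.53 -34.49  75.02  -0.27  -0.14  -1.94] [-0.03  0.01  0.  ]
[ 17.42  17.42 -34.5   75.94   0.08   0.85  -2.  ] [0.01 0.03 0.03]
[ 17.68  17.4  -34.49  76.9    0.15  -0.12  -3.18] [-0.02  0.07 -0.02]
[ 17.92  17.42 -34.49  77.98   0.11  -0.17  -2.96] [0.02 0.1  0.02]
[ 18.12  17.41 -34.48  77.91   0.17  -0.3   -2.62] 17.482720226338863 [-1.79989497e+02 -9.95606246e-04  8.12483852e+01]
```

View pics/side_p.png

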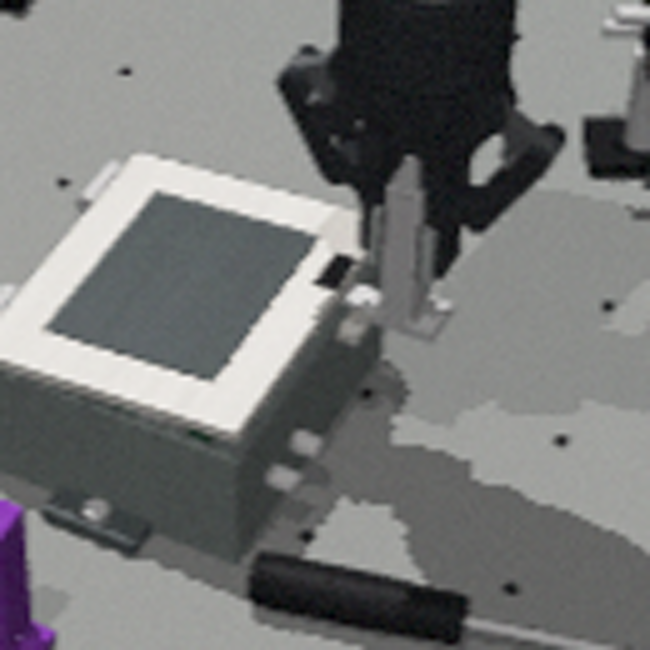

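The snap gave at about 71–72 mm. The cover's front-left corner at side (318,216) has risen about 4 px, roughly 10 mm, which matches the key's lift. The cover's weight now rests on the blade. I'll follow the arc up and over.

```bash
cat >>h.py <<'E'
def A(th,r=122):
    c,s=np.cos(np.radians(th)),np.sin(np.radians(th)); return P(140-r*c-4*s,71+r*s-4*c)
E
python3 - <<'E'
from h import *
for th in range(6,47,4):
    move_linear(A(th),max_speed=60);a=st();print(th,a)
    if np.abs(a[4:]).max()>12:print("stop");break
crop(camera("side"),250,100,150,150,4,"pics/side_q.png")
E
```

```text
6 [ 18.42  18.35 -34.52  79.9    0.75   0.22  -3.16]
10 [ 18.72  19.75 -34.57  88.89  -0.19   0.85  -2.44]
14 [ 19.01  21.06 -34.54  97.14   0.47  -0.82  -2.74]
18 [ 1.9300e+01  2.3140e+01 -3.4530e+01  1.0533e+02  5.0000e-02  7.1000e-01
 -3.2300e+00]
22 [ 19.59  25.84 -34.54 113.48  -0.5   -0.53  -3.24]
26 [ 19.88  29.07 -34.55 121.32  -0.18  -0.33  -2.26]
30 [ 20.18  32.86 -34.55 129.     0.27   0.27  -2.98]
34 [ 2.0470e+01  3.7160e+01 -3.4550e+01  1.3636e+02  3.9000e-01  4.0000e-02
 -1.8400e+00]
38 [ 20.76  41.95 -34.55 143.4   -0.44   0.24  -1.52]
42 [ 21.05  47.26 -34.55 150.1   -0.89  -0.79  -3.1 ]
46 [ 2.1340e+01  5.2950e+01 -3.4550e+01  1.5639e+02 -8.0000e-02  4.5000e-01
 -3.3900e+00]
```

View pics/side_q.png

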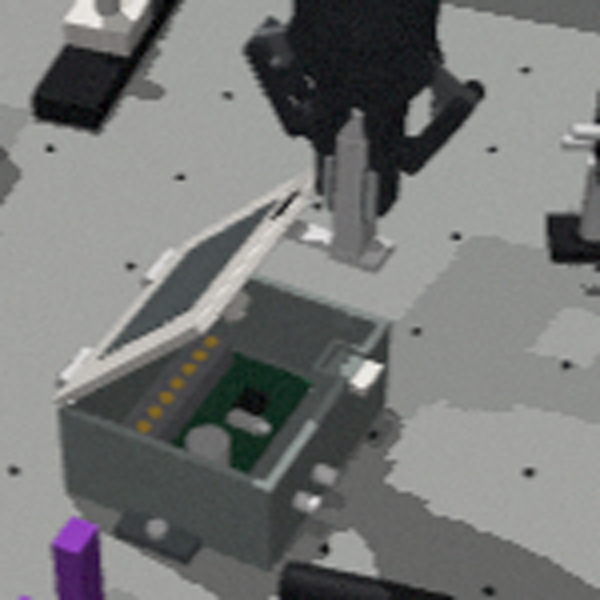

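The cover is about 45° open, riding on the blade tip at crop (300,228). I'll carry on past upright.

```bash
python3 - <<'E'
from h import *
for th in list(range(50,91,4))+[93,96,99,102,105]:
    move_linear(A(th),max_speed=60 if th<86 else 35);a=st();print(th,a)
    if np.abs(a[4:]).max()>12:print("stop");break
dwell(.3)
crop(camera("side"),250,80,150,150,4,"pics/side_r.png")
E
```

```text
50 [ 2.1680e+01  5.9120e+01 -3.4540e+01  1.6231e+02 -1.0000e-02  2.2000e-01
 -1.4200e+00]
54 [ 21.98  65.7  -34.53 167.75  -0.95   0.31  -1.7 ]
58 [ 2.2270e+01  7.2550e+01 -3.4510e+01  1.7271e+02 -1.5000e-01 -4.4000e-01
 -1.0300e+00]
62 [ 22.56  79.84 -34.51 177.17  -1.48  -0.4   -2.18]
66 [ 2.2850e+01  8.7350e+01 -3.4520e+01  1.8112e+02 -8.1000e-01  1.0000e-02
 -1.4100e+00]
70 [ 2.3140e+01  9.5130e+01 -3.4530e+01  1.8453e+02 -2.3000e-01  1.5000e-01
 -1.4600e+00]
74 [ 23.43 103.12 -34.53 187.39   0.21  -0.34  -0.98]
78 [ 23.72 111.26 -34.5  189.65  -0.82   0.96  -1.1 ]
82 [ 24.02 119.59 -34.5  191.36   0.29   0.5   -0.99]
86 [ 24.41 127.74 -34.52 192.43   0.79   0.47  -1.81]
90 [ 24.8  136.24 -34.49 192.93  -0.42  -0.27  -1.32]
93 [ 2.5130e+01  1.4260e+02 -3.4490e+01  1.9301e+02  1.6000e-01 -8.9000e-01
 -1.5200e+00]
96 [ 25.47 148.96 -34.49 192.67  -0.26  -1.61  -0.44]
99 [ 2.5800e+01  1.5536e+02 -3.4510e+01  1.9208e+02 -2.4000e-01  9.0000e-02
 -1.6000e+00]
102 [ 26.13 161.59 -34.48 191.01   0.51  -0.48  -1.32]
105 [ 2.6470e+01  1.6786e+02 -3.4490e+01  1.8976e+02 -1.7000e-01  3.1000e-01
 -1.3800e+00]
```

View pics/side_r.png

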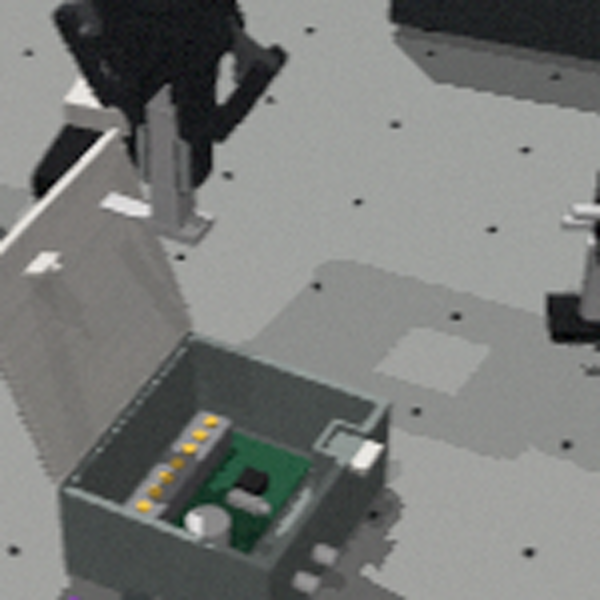

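The cover is past upright and leaning back on its stop, with the blade clear of any load. I'll retreat and carry the key back to its old spot.

```bash
python3 - <<'E'
from h import *
move_linear(P(60,195),max_speed=120);print(st())
p=[514.8,176.0];o=[180,0,71.2]
reach([*p,150],o);move_linear([*p,60],max_speed=90);dwell(.2);print(st()[[0]],current_ee_pos(),current_ee_rot())
crop(camera("side"),225,250,160,160,4,"pics/side_s.png")
crop(camera("side"),200,60,200,150,4,"pics/side_c.png")
E
```

```text
[ 2.7870e+01  6.0780e+01 -3.4580e+01  1.9522e+02  4.1000e-01  1.4000e-01
 -1.7500e+00]
[30.45] [515.14003178 176.12334565  60.54559594] [ 1.79953112e+02 -3.36047890e-02  7.12023861e+01]
```

View pics/side_s.png

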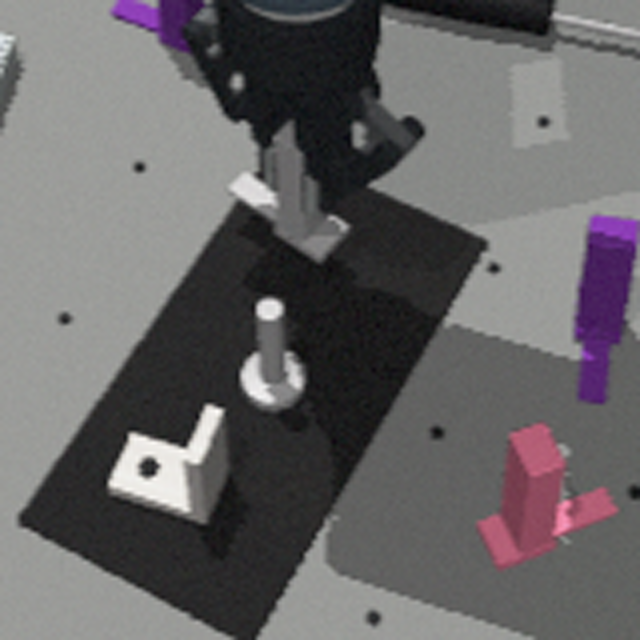

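View pics/side_c.png

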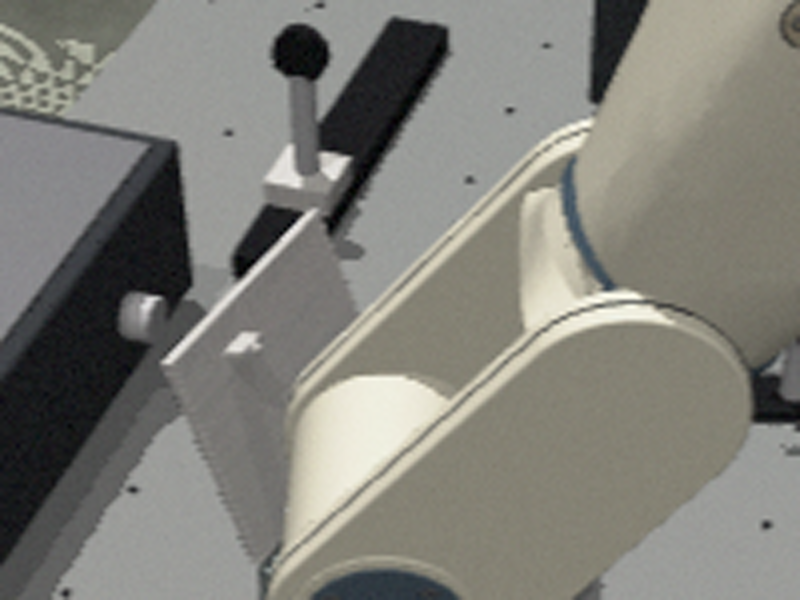

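The key is upright in the jaws over its old spot, and the cover stays open. Now I lower it gently until it touches, then release.

```bash
python3 - <<'E'
from h import *
p=[514.8,176.0]
move_linear([*p,38],max_speed=40);dwell(.15);b=current_contact_force()[2];z=36.5
while z>33.5:
    move_linear([*p,z],max_speed=10);dwell(.08);f=current_contact_force()[2];print(round(z,1),round(f-b,2))
    if f-b>2:break
    z-=.3
move_gripper(60);dwell(.2);print(current_time(),current_grip_width(),current_ee_pos(),current_contact_force())
move_linear([*p,140],max_speed=100)
set_joints([69.442, 24.242, 93.386, -0, 62.372, -1.089]);dwell(.5)
for n in("side","top"): cv2.imwrite(f"pics/{n}_z.png",camera(n)["frame"][:,:,::-1])
crop(camera("top"),165,225,115,85,6,"pics/t_mat2.png")
print(current_time())
E
```

```text
36.5 0.11
36.2 0.16
35.9 -0.57
35.6 0.62
35.3 0.25
35.0 4.13
34.1333 60.19896881356567 [514.81409513 176.01425658  35.00907302] [-0.01818362  0.41037407 -0.45141432]
37.875
```

View pics/side_z.png

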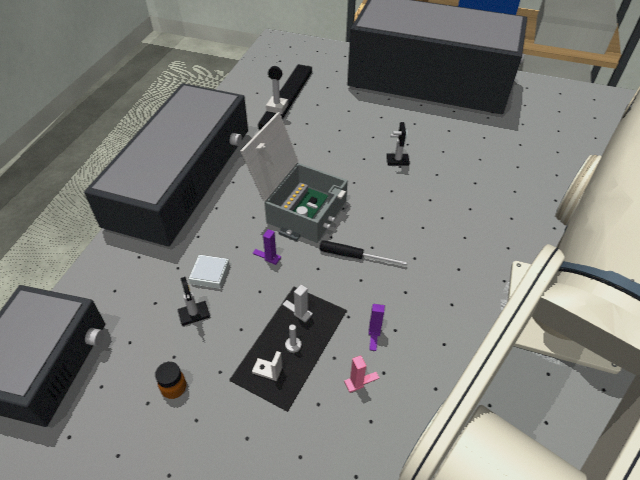

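View pics/top_z.png

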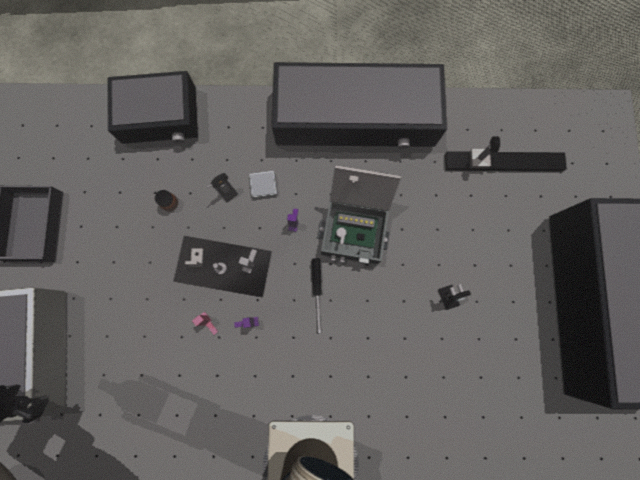

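View pics/t_mat2.png

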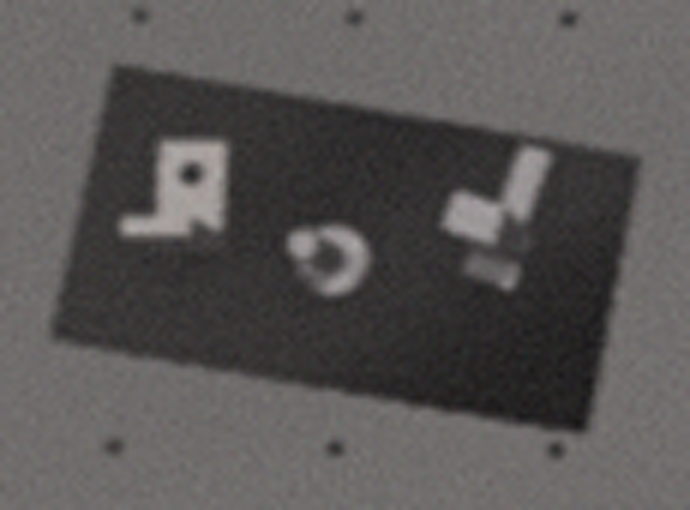

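The key stands upright at its old spot (side 301,302), the cover is open (side 270,150), and everything else is unmoved. One check of the cover angle before I hand in.

```bash
python3 - <<'E'
from h import *
s,t=camera("side"),camera("top")
for th in(100,105,110):
    a=np.radians(th)
    for y in(80,-80):
        q=B+ex*(70-140*np.cos(a)+4*np.sin(a)*0)+ey*y; X=[*q,74+140*np.sin(a)]
        print(th,y,proj(s,X).round(1),proj(t,X).round(1))
close_job()
E
```

```text
100 80 [250.1 151.8] [333.  174.6]
100 -80 [286.6 112.5] [399.8 185.1]
105 80 [245.5 151.1] [333.7 170.2]
105 -80 [282.1 112. ] [400.2 180.7]
110 80 [241.1 150.8] [334.4 166.1]
110 -80 [277.9 112. ] [400.6 176.5]
the job is handed in; nothing more can be done
```

The cover is fully open and resting on its own, the key is back upright on the mat, and the job is handed in at about 38 s of the 67 s allowed.

- **Key:** I took the grey steel key from the mat and felt the box's ledge at 65.0 mm (65.2 expected). The blade then slid 18 mm into the notch with no noticeable push-back.
- **Cover:** I pried the snap free and pushed the cover along its arc past upright.
- **Replacing the key:** I set it down at its original spot by touch, released it and moved the arm clear.

**Last checks:** The cover's free-edge corners are at about top (334,167) and (399,177), and side (242,150). Those match the positions predicted for 110°, its stop. The key stands where it was, and the bracket, post, look-alikes and the other things look unmoved in both views.

**One disagreement:** The readings taken between pry steps showed only about 2.5 N, well below the stated 9–15 N snap force. The peak probably fell between samples.

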